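# Check a glued block: trace its seam, then hold the mirror on its pin

## Robot

A 7-joint arm with a two-finger parallel gripper is mounted at the origin on the work surface. World frame = base frame: x ahead of the robot, y to its left, z up, the work surface at z = 0. Lengths are in m, angles in rad, forces in N, time in s.
With the tool pointing down it reaches from about 0.425 to 0.875 m from the base axis. Payload 4.7 kg.
Tool frame: the origin (TCP) lies where the fingers leave the gripper's body, on its centre line; the fingertips stand 70 mm ahead of it and the grasp point (between the pads) lies 51 mm ahead of it; z points along the fingers, y is the line along which they close (so a half turn about z gives the same grasp; the last joint's range is limited). The gripper opens to 87 mm and grips with 3 to 60 N. Pads are 19 mm wide; open, the fingers measure 117 mm over their backs; the gripper's body (75 mm by 190 mm) begins 51 mm behind the grasp point.
Start: joints at [1.16, 0.321, -0.07, 1.45, 0.023, 1.371, -0.057], TCP at [0.268, -0.592, 0.292] pointing down, gripper open.
Joint ranges: [-2.86, 2.86], [-0.3, 2.09], [-1.38, 1.24], [0.06, 2.45], [-1.56, 4.7], [0.09, 2.05], [-2.69, 2.69]. Speed limits (rad/s): [2.57, 2.57, 3.14, 3.14, 3.14, 3.14, 3.14].

## Interface

Orientations are given as a rotation vector (axis times angle).
In Python, from bench import ctrl gives the robot as it stands.
- The arm moves only by the tool play_rows, never from a script. Its argument "increments" is a list that holds one entry, the list of rows, each a list of 7 numbers: the shift along the tool's x, y, z as a fraction of full scale, then the turn, a rotation vector about the tool's x, y, z as a fraction of full scale, then the gripper command: -1 is shut, 1 is fully open, values between are in proportion. A call has 1 to 8 rows; each row is the pose to reach, as a shift and turn from the pose commanded when the call began, along the tool's axes at that moment; what a row does not reach only later rows make up. Full scale, the value 1, is 0.1 m for a shift and 90 degrees for a turn. A row lasts 1/10 s, in which the tool goes at most 50 mm and 8.59 degrees, less where a joint would pass 70% of its speed; a pose out of reach is approached as far as the arm can. A call with a number of a shift or a turn outside -1 to 1 is refused whole. A call with a gripper value outside its range is refused whole. The fingers move at their own pace and stop on an object; "squeeze" is the grip in N (left out, the last holds). Time passes only in rows, so rows that repeat a pose let the fingers close. It gives the time, the measured TCP pose, the force, the opening and the grip force at its end, in the units of the state.
- ctrl.get_state(): the state, without advancing time (a new reading comes with each control period).
- ctrl.get_image(name): name is "side" or "top" or "wrist"; returns the picture (480x640x3 uint8, red, green, blue); there is no depth.
- ctrl.get_calibration(name): a dict with "vertical_fov" (degrees; the focal length in pixels is half the picture's height over the tangent of half this angle, whatever the lens; pixels are square), "cx", "cy" (the principal point, pixels), "dist_coeffs" ([k1, k2, p1, p2, k3] as OpenCV has them; the pictures are not rectified), "R" (3x3) and "t" (3): a world point X has camera coordinates R X + t; the wrist camera has in their place "T_tool_cam" (4x4, takes a point from camera to tool coordinates, whose origin is the TCP and whose axes are the flange's). Camera axes: x right, y down, z forward; pixel columns grow to the right and rows downward; lengths in m; the calibration is good to about 2 mm. A picture is of the moment at which its call begins: read the wrist's pose just before it. get_calibration takes no time and is no camera call.
- ctrl.close_job(): hands the job in; it is judged then, once.
The state is a dict: "time": time; "joint_positions": joint angles; "qd": joint speeds; "joint_torque": joint torques, N m; "position": TCP position; "tool_rot": TCP orientation; "ft_force": force on the tool from outside, world axes, zero at the start; "torque": the same for the moment, N m; "grip_width": opening from 0.0 (shut) to 1.0 (fully open); "grip_force": force on a finger pad.
Only numpy, scipy, OpenCV 4.12 (cv2) and the standard library are available. Lean on these libraries where they do the work, as an engineer would, in place of code of your own. Each camera call takes 0.05 s, during which the arm holds its last target. There are 200 camera calls.

## Task

Check the glued block: take the stylus out of its wooden stand, draw its tip slowly (about 3 cm/s) along the whole glue seam on top of the block, touching the wood all the way and starting at the end that carries the brass pin and faces the mirror, then hang the stylus back in its stand and let it go. Then turn the sprung mirror by the tab on top until its geared needle points at that pin, so that the little camera sees the pin in the mirror, and finish while still holding the mirror at that angle. Leave the other things on the table where they are.

Things in the scene. Friction and masses are not known exactly. Their poses are not given: they have to be found in the camera images.
- block: Fixed block glued up from a light and a darker board, 90 (x) x 150 (y) x 40 mm (z); a thin dark glue seam runs along its y axis across the middle of the flat top. Origin: centre of the underside. It does not move.
- seam_a (a point): point on the seam, on the block's top (40 mm above the table), 12 mm from the end that carries the pin (block y = -63 mm). Axes as the block's.
- seam_m (a point): middle of the seam on the block's top. Axes as the block's: y along the seam away from the pin end, z up.
- seam_b (a point): point on the seam, on the block's top, 12 mm from the other end (block y = +63 mm). Axes as the block's.
- pin (a point): centre of the head of the brass pin (the marker), 14 mm across, in the middle of the block's -y end face (4 proud of it), 24 mm above the table
- stand: Fixed wooden stylus stand, a block 70 x 70 x 85 mm tall with an upright round through hole 20 mm across at its middle. Origin: centre of the underside.
- stylus: Loose upright stylus, about 70 g, 135 mm long. Origin: at its TIP (4 mm across); z runs up to the handle. Cone to 10 mm across over the first 20, shaft 10 across up to 75, steel collar 32 across from 75 to 80, round wooden handle 18 across from 80 to 135 mm.
- stylus_grip (a point): point on the stylus axis 108 mm above its tip, where to grip the handle. In the stand the stylus hangs by its collar on the stand's top: tip 10 mm and handle 90 to 145 mm above the table. Lift it 80 mm to clear the hole.
- mirror: Upright inspection mirror, frame 90 mm wide (its y), 8 thick (its x), 55 to 135 mm above the table, turning about a vertical axis through its middle. Origin: on that axis at table height; x is the outward normal of the silvered face. From rest, where x is 0.175 rad counter-clockwise (from above) of the camera's direction, it turns up to 1.4 rad counter-clockwise.
- tab (a point): point where to grip the black tab on top of the mirror, on the mirror's axis, 158 mm above the table; axes as the mirror's. The tab is 12 mm thick (x), 36 wide (y), 134 to 176 mm above the table; twist it about the axis. A light spring (0.05 N m per rad) turns the mirror back to rest when let go.
- needle: Flat steel needle 84 mm long, 28 mm above the table, turning about the mirror's axis below it, geared 2:1. Its x axis (from the axis out through the arrow tip) is the camera's line of sight after the mirror: at twice the angle from the camera's direction that the mirror's normal has. Origin: on the axis at table height.
- lens (a point): lens of the small black camera on a stalk, 138 mm from the mirror's axis, 100 mm above the table, looking at the mirror; it is fixed to the mirror's foot (a round foot 84 across and a bar 30 wide), which does not move
- chisel: loose bench chisel lying on the table beside the block on its side away from the robot, 210 long, 24 thick (mm); origin at its underside; not part of the job
- offcut_a: loose wood offcut 50 x 25 x 18, on the robot's side of the block (mm); origin at its underside; not part of the job
- offcut_b: loose wood offcut 30 x 60 x 15, on the far side of the stylus stand (mm); origin at its underside; not part of the job
- offcut_c: loose wood offcut 40 x 45 x 20, right of the mirror (mm); origin at its underside; not part of the job
- glue: loose white glue bottle, 56 across, 140 tall, far left (mm); origin at its underside; not part of the job
- mallet: loose wooden mallet lying at the far edge of the table, head 60 across and 100 long, handle 220 (mm); origin at its underside; not part of the job
- pencil: loose black pencil, 150 x 9 x 9, lying on the robot's side of the mirror (mm); origin at its underside; not part of the job
Things that resemble listed ones, but are neither listed nor needed, are in the scene too. What is shaped like the stylus but red is not meant. There is more than one size of the part that bears mirror; the job needs the smaller.

How it is judged:
On the way, in this order (a step that is already met when the one before it is completed fails the run):
1. the stylus tip touches the seam near the pin end (contact force between stylus and block above 0.1 N and z of stylus in the frame of seam_m below 0.004 m and x of stylus in the frame of seam_m between -0.007 and 0.007 m and y of stylus in the frame of seam_m between -0.065 and -0.045 m).
2. the stylus tip touches the seam at a quarter (contact force between stylus and block above 0.1 N and z of stylus in the frame of seam_m below 0.004 m and x of stylus in the frame of seam_m between -0.007 and 0.007 m and y of stylus in the frame of seam_m between -0.0375 and -0.0175 m).
3. the stylus tip touches the seam at the middle (contact force between stylus and block above 0.1 N and z of stylus in the frame of seam_m below 0.004 m and x of stylus in the frame of seam_m between -0.007 and 0.007 m and y of stylus in the frame of seam_m between -0.01 and 0.01 m).
4. the stylus tip touches the seam at three quarters (contact force between stylus and block above 0.1 N and z of stylus in the frame of seam_m below 0.004 m and x of stylus in the frame of seam_m between -0.007 and 0.007 m and y of stylus in the frame of seam_m between 0.0175 and 0.0375 m).
5. the stylus tip touches the seam near the other end (contact force between stylus and block above 0.1 N and z of stylus in the frame of seam_m below 0.004 m and x of stylus in the frame of seam_m between -0.007 and 0.007 m and y of stylus in the frame of seam_m between 0.045 and 0.065 m).
6. the stylus hangs in its stand again, let go (horizontal distance between stylus and stand below 0.009 m and height (world z) of stylus below 0.014 m and angle between stylus's own z axis and vertical below 0.12 rad and contact force between the fingers and stylus below 0.05 N), for 0.2 s.
At the end, for the whole second after the job is handed in: The stylus hangs in the stand, let go (within 9 mm of the hole's middle, collar within 4 mm of the stand, upright within 0.12 rad); the needle's line passes within 25 mm sideways of the pin, which lies ahead of it; the fingers hold the mirror (over 0.2 N) and it is still (all of step 6 and y of pin in the frame of needle between -0.025 and 0.025 m and x of pin in the frame of needle above 0.05 m and contact force between the fingers and mirror above 0.2 N and angular speed of mirror below 0.1 rad/s and contact force between stylus and mirror below 0.05 N); the arm keeps its last pose, push and grip.
It fails at once if the stylus moved faster than 0.1 m/s with its tip on the block (contact force between stylus and block above 0.1 N and linear speed of stylus above 0.1 m/s).
It fails at once if the stylus was pressed on the block with over 30 N (contact force between stylus and block above 30 N).
It fails at once if another thing on the table was moved more than 25 mm (distance of any of chisel, offcut_a, offcut_b, offcut_c, glue, mallet, pencil from where it was at the start of the episode above 0.025 m).
It also fails if it takes over 67 s, if anything falls off the work surface, if the arm or the gripper's body presses on something with over 40 N, if the wrist force passes 120 N, or if a joint passes its speed limit or range.

## Working session

There is one attempt and no reset: what is moved stays moved. The work goes in short steps, Python scripts to look and compute and a tool call to move; the robot and the scene stay as the last step left them, time stands still between calls to the robot, and variables do not carry over. Pictures are saved under pics/ and viewed, at most 10 in all, crops included, and the job is handed in when it is done.

Besides the shell and the picture viewer there is one more tool, called after "Request:" by a JSON object that holds its "method" and its "body", one argument or row to a line. play_rows: Moves the arm, as the interface text tells. Shift numbers are shares of 0.1 m and turn numbers shares of 90 degrees, none past 1 either way. Its arguments: {"type":"object","properties":{"increments":{"type":"array"},"squeeze":{"type":"number"}},"required":["increments"]}

```bash
ls; mkdir -p pics; python3 - <<'E'
from bench import ctrl
import cv2,numpy as np
for n in ("top","side","wrist"):
    im=ctrl.get_image(n); cv2.imwrite(f"pics/{n}0.png",im[:,:,::-1])
    print(n,ctrl.get_calibration(n))
s=ctrl.get_state();print(s)
E
```

```text
pics
top {'vertical_fov': 54.42795860178249, 'cx': 315.0115079823303, 'cy': 244.63220264530386, 'dist_coeffs': array([0.01121873, 0.        , 0.        , 0.        , 0.        ]), 'R': array([[-0.00146079, -0.99999303,  0.00343666],
       [-0.99197938,  0.0010147 , -0.12639574],
       [ 0.12639137, -0.00359373, -0.99197394]]), 't': array([-0.0018351 ,  0.45350647,  1.3483066 ])}
side {'vertical_fov': 57.8260282442466, 'cx': 322.10056616287767, 'cy': 242.28716909024092, 'dist_coeffs': array([-0.03261056,  0.        ,  0.        ,  0.        ,  0.        ]), 'R': array([[-0.71251001, -0.70139015,  0.01952792],
       [-0.41250646,  0.39620836, -0.82027883],
       [ 0.56759836, -0.59251227, -0.57163039]]), 't': array([0.28697926, 0.30425377, 0.86090956])}
wrist {'vertical_fov': 59.724659993724224, 'cx': 319.4157088856041, 'cy': 239.0335128673977, 'dist_coeffs': array([0.02305878, 0.        , 0.        , 0.        , 0.        ]), 'T_tool_cam': array([[-6.77014403e-04, -9.53982779e-01, -2.99860632e-01,
         8.29723245e-02],
       [ 9.99999446e-01, -4.04114353e-04, -9.72104579e-04,
[... 233 characters left out ...]
array([ 1.16013982,  0.32167436, -0.07007899,  1.45140033,  0.0226059 ,
        1.37081725, -0.05692983]), 'qd': array([ 3.56323619e-04, -2.23256531e-03, -5.43267495e-04, -2.43881115e-03,
        6.65423212e-05,  2.12590164e-03, -2.57220014e-03]), 'joint_torque': array([ 1.01920757e-04, -4.91796505e+01, -4.04487457e-01, -3.12874603e+01,
       -6.39176974e-02,  4.06167819e-02,  1.14056863e-04]), 'position': array([ 0.26768918, -0.59196483,  0.29139581]), 'tool_rot': array([-3.06958845e+00, -6.61879936e-01,  6.45503877e-04]), 'ft_force': array([-0.01596009,  0.74388032, -0.30066017]), 'torque': array([-0.02336268, -0.01266697, -0.03385817]), 'grip_force': 0.0, 'grip_width': 0.997522804265213}
```

View pics/top0.png

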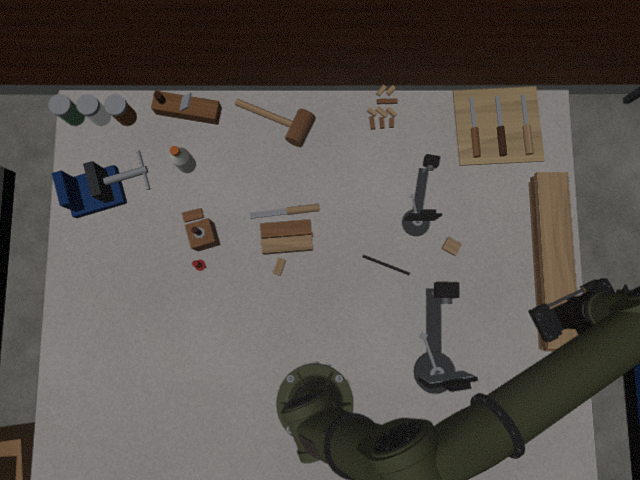

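View pics/side0.png

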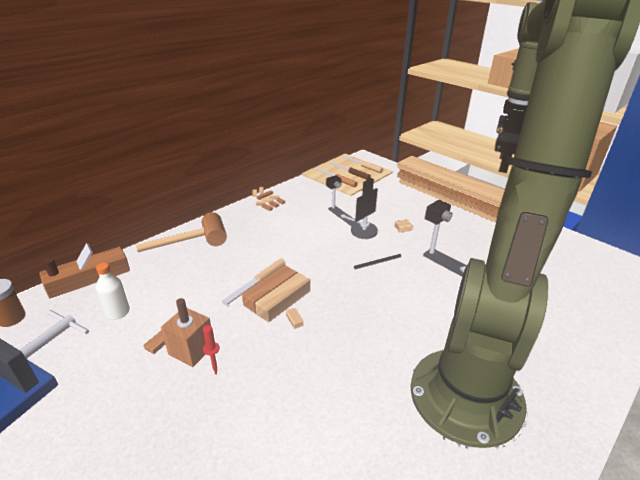

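Top view: the true stylus is in the wooden stand at (200,234), with a red look-alike at (199,265). The block is at (287,236), with its pin end on the right. There are two mirrors: a small one at (416,222) and a large one at (435,372). I choose the stand stylus and the small mirror.

```bash
cat > h.py <<'E'
from bench import ctrl
import cv2,numpy as np
from scipy.spatial.transform import Rotation as Rn
def cal(n,s=None):
    c=ctrl.get_calibration(n); f=240/np.tan(np.radians(c["vertical_fov"])/2)
    K=np.array([[f,0,c["cx"]],[0,f,c["cy"]],[0,0,1]])
    if n=="wrist":
        T=np.eye(4);T[:3,:3]=Rn.from_rotvec(s["tool_rot"]).as_matrix();T[:3,3]=s["position"]
        W=np.linalg.inv(T@c["T_tool_cam"]);R,t=W[:3,:3],W[:3,3]
    else: R,t=c["R"],c["t"]
    return K,c["dist_coeffs"],R,t
def ray(C,px,z):
    K,d,R,t=C
    p=cv2.undistortPoints(np.array(px,float).reshape(-1,1,2),K,d)[:,0]
    D=np.c_[p,np.ones(len(p))]@R; o=-R.T@t
    return o+D*((z-o[2])/D[:,2])[:,None]
def proj(C,X):
    K,d,R,t=C
    return cv2.projectPoints(np.array(X,float).reshape(-1,3),cv2.Rodrigues(R)[0],t,K,d)[0][:,0]
E
python3 - <<'E'
from h import *
im=cv2.imread("pics/top0.png");C=cal("top")
c=cv2.resize(im[145:275,175:475],None,fx=2.66,fy=2.66,interpolation=cv2.INTER_CUBIC);c=cv2.convertScaleAbs(c,alpha=1.7)
cv2.imwrite("pics/crop0.png",c)
hsv=cv2.cvtColor(im,cv2.COLOR_BGR2HSV)
m=((hsv[...,1]>90)&(hsv[...,2]>40)).astype(np.uint8)
for name,(x0,y0,x1,y1),z in (("block",(255,217,320,262),.04),("stand",(184,218,222,255),.085)):
    mm=np.zeros_like(m);mm[y0:y1,x0:x1]=m[y0:y1,x0:x1]
    cs=max(cv2.findContours(mm,0,2)[0],key=cv2.contourArea);r=cv2.minAreaRect(cs)
    print(name,r,ray(C,cv2.boxPoints(r),z).round(3).tolist())
E
```

```text
block ((286.6172790527344, 236.40692138671875), (30.311603546142578, 50.989933013916016), 85.2363510131836) [[0.515, 0.16, 0.04], [0.528, 0.01, 0.04], [0.438, 0.003, 0.04], [0.426, 0.151, 0.04]]
stand ((200.15093994140625, 233.5282745361328), (25.823781967163086, 25.274341583251953), 74.05460357666016) [[0.504, 0.368, 0.085], [0.524, 0.3, 0.085], [0.453, 0.278, 0.085], [0.433, 0.346, 0.085]]
```

View pics/crop0.png

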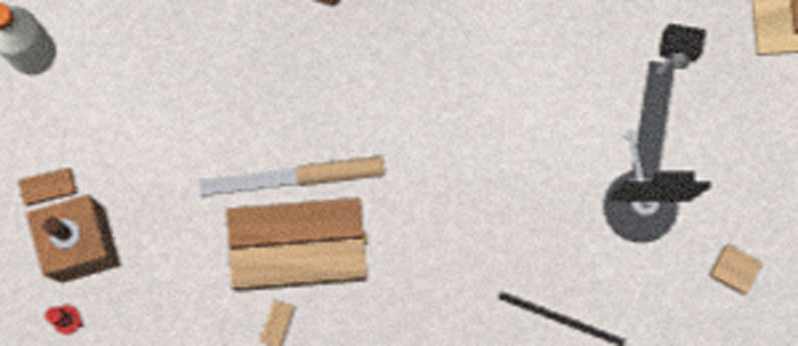

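```bash
python3 - <<'E'
from h import *
im=cv2.imread("pics/top0.png");C=cal("top");S=cal("side")
f=lambda x,y:(175+x/2.66,145+y/2.66)
print("foot",ray(C,[f(641,205),f(604,205),f(678,205),f(641,242)],.012).round(3).tolist())
print("bar end/ cam",ray(C,[f(660,63)],.012).round(3),ray(C,[f(683,40)],.12).round(3))
print("hub",ray(C,[f(648,207)],.01).round(3))
print("needle tip/tail",ray(C,[f(631,133),f(645,183)],.028).round(3).tolist())
print("tab top mid",ray(C,[f(685,180)],.176).round(3),"frame ends",ray(C,[f(620,190),f(710,185)],.135).round(3).tolist())
print("stylus top",ray(C,[f(52,226)],.145).round(3),"collar",ray(C,[f(64,234)],.09).round(3), "glue",ray(C,[f(0,0)],.0).round(3))
print("red",ray(C,[f(62,316)],.1).round(3))
print("seam",ray(C,[f(230,249),f(364,239)],.04).round(4).tolist())
print("side foot",ray(S,[(364,230)],.0).round(3),"side collar",ray(S,[(184,322)],.085).round(3),"st top",ray(S,[(182,302)],.145).round(3))
E
```

```text
foot [[0.524, -0.306, 0.012], [0.524, -0.264, 0.012], [0.524, -0.348, 0.012], [0.481, -0.305, 0.012]]
bar end/ cam [[ 0.689 -0.333  0.012]] [[ 0.682 -0.331  0.12 ]]
hub [[ 0.522 -0.314  0.01 ]]
needle tip/tail [[0.603, -0.294, 0.028], [0.546, -0.308, 0.028]]
tab top mid [[ 0.52  -0.314  0.176]] frame ends [[0.518, -0.257, 0.135], [0.523, -0.35, 0.135]]
stylus top [[0.479 0.324 0.145]] collar [[0.479 0.325 0.09 ]] glue [[0.768 0.43  0.   ]]
red [[0.391 0.322 0.1  ]]
seam [[0.47, 0.1545, 0.04], [0.481, 0.0069, 0.04]]
side foot [[ 0.529 -0.313  0.   ]] side collar [[0.484 0.327 0.085]] st top [[0.475 0.325 0.145]]
```

Request:
{"method": "play_rows", "body": {
  "increments": [
    [[0,0,-0.3,0,0,0.07,1],[0,0,-0.6,0,0,0.15,1],[0,0,-1,0,0,0.22,1],[0,0,-1,0,0,0.27,1],[0,0,-1,0,0,0.27,1]]
  ]
}}

```text
time: 0.65
position: [0.268, -0.5925, 0.3934]
tool_rot: [3.14, 0.001, 0.001]
ft_force: [0.5, -0.7, -0.4]
grip_width: 0.997
grip_force: 0.0
```

Request:
{"method": "play_rows", "body": {
  "increments": [
    [[0.3,-0.3,0,0,0,0,1],[0.7,-0.7,0,0,0,0,1],[1,-1,0,0,0,0,1]]
  ]
}}

```text
time: 0.95
position: [0.3682, -0.4907, 0.3903]
tool_rot: [-3.139, -0.002, 0.003]
ft_force: [0.8, -0.4, 0.1]
grip_width: 0.996
grip_force: 0.0
```

Request:
{"method": "play_rows", "body": {
  "increments": [
    [[0.3,-0.35,0,0,0,0,1],[0.6,-0.7,0,0,0,0,1],[0.8,-1,0,0,0,0,1]]
  ]
}}

```text
time: 1.25
position: [0.4496, -0.3889, 0.3904]
tool_rot: [-3.139, -0.009, 0.002]
ft_force: [-0.0, 0.5, -1.0]
grip_width: 1.001
grip_force: 0.0
```

Request:
{"method": "play_rows", "body": {
  "increments": [
    [[0,-0.35,0,0,0,0,1],[0,-0.7,0,0,0,0,1],[0,-1,0,0,0,0,1]]
  ]
}}

```text
time: 1.55
position: [0.4475, -0.2897, 0.3905]
tool_rot: [-3.14, -0.007, 0.004]
ft_force: [-0.7, 0.5, 0.1]
grip_width: 0.999
grip_force: 0.0
```

Request:
{"method": "play_rows", "body": {
  "increments": [
    [[0,-0.35,0,0,0,0,1],[0,-0.7,0,0,0,0,1],[0,-1,0,0,0,0,1]]
  ]
}}

```text
time: 1.85
position: [0.447, -0.1899, 0.3907]
tool_rot: [-3.14, -0.006, 0.004]
ft_force: [0.2, 0.5, -0.0]
grip_width: 1.003
grip_force: 0.0
```

Request:
{"method": "play_rows", "body": {
  "increments": [
    [[0,-0.35,0,0,0,0,1],[0,-0.7,0,0,0,0,1],[0,-1,0,0,0,0,1]]
  ]
}}

```text
time: 2.15
position: [0.4468, -0.09, 0.3908]
tool_rot: [-3.141, -0.006, 0.004]
ft_force: [0.5, -0.2, 0.2]
grip_width: 0.996
grip_force: 0.0
```

Request:
{"method": "play_rows", "body": {
  "increments": [
    [[0,-0.35,0,0,0,0,1],[0,-0.7,0,0,0,0,1],[0,-1,0,0,0,0,1]]
  ]
}}

```text
time: 2.45
position: [0.4466, 0.0098, 0.3908]
tool_rot: [-3.141, -0.006, 0.004]
ft_force: [0.5, 0.3, -0.3]
grip_width: 1.0
grip_force: 0.0
```

Request:
{"method": "play_rows", "body": {
  "increments": [
    [[0,-0.35,0,0,0,0,1],[0,-0.7,0,0,0,0,1],[0,-1,0,0,0,0,1],[0,-1,0,0,0,0,1],[0,-1,0,0,0,0,1]]
  ]
}}

```text
time: 2.95
position: [0.4468, 0.108, 0.3911]
tool_rot: [3.141, 0.006, -0.003]
ft_force: [0.8, -1.4, 0.5]
grip_width: 0.998
grip_force: 0.0
```

```bash
python3 - <<'E'
from h import *
s=ctrl.get_state();im=ctrl.get_image("wrist")
cv2.imwrite("pics/w1.png",im[:,:,::-1]);np.save("w1.npy",np.r_[s["position"],s["tool_rot"]])
print(s["position"],s["tool_rot"],s["joint_positions"].round(2))
C=cal("wrist",s)
for z in(.04,):
  print("exp block corners",proj(C,[[.515,.16,z],[.528,.01,z],[.438,.003,z],[.426,.151,z]]).round(0).tolist())
E
```

```text
[0.4468491  0.1079955  0.39106057] [ 3.14074105  0.0057894  -0.00343077] [ 0.44 -0.12 -0.66  1.71 -0.07  1.52 -1.78]
exp block corners [[269.0, 121.0], [417.0, 108.0], [417.0, 196.0], [280.0, 206.0]]
```

View pics/w1.png

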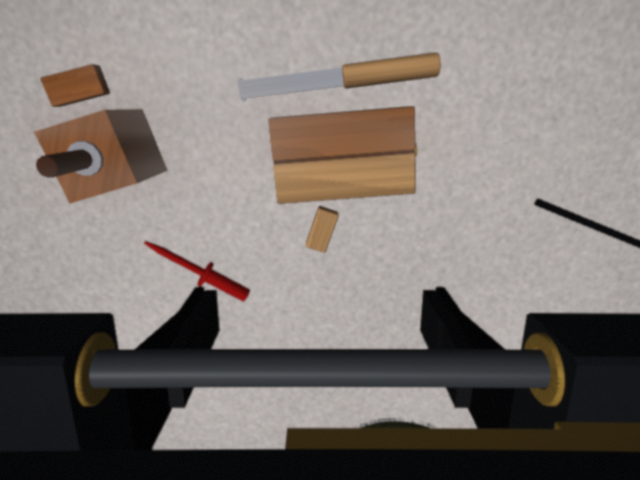

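The wrist view shows the block's top at (269–415, 107–202), with the seam running from (273,161) to (415,152). The stylus collar is at (86,158) and the handle top at (46,164). The red look-alike is lying down at (200,270).

```bash
python3 - <<'E'
from h import *
v=np.load("w1.npy");C=cal("wrist",dict(position=v[:3],tool_rot=v[3:]))
print("seam",ray(C,[(273,161),(415,152)],.04).round(4).tolist())
print("corners",ray(C,[(269,118),(414,107),(415,192),(278,202)],.04).round(4).tolist())
print("collar",ray(C,[(87,158)],.09).round(4),"top",ray(C,[(46,164)],.145).round(4))
print("red",ray(C,[(147,243),(247,298)],.01).round(4).tolist())
E
```

```text
seam [[0.4749, 0.1575, 0.04], [0.4846, 0.0091, 0.04]]
corners [[0.5182, 0.1602, 0.04], [0.5291, 0.0134, 0.04], [0.4423, 0.0059, 0.04], [0.431, 0.1534, 0.04]]
collar [[0.4828 0.3236 0.09  ]] top [[0.4844 0.3266 0.145 ]]
red [[0.374, 0.3133, 0.01], [0.3023, 0.1983, 0.01]]
```

Request:
{"method": "play_rows", "body": {
  "increments": [
    [[0.1,-0.35,0,0,0,0,1],[0.2,-0.7,0,0,0,0,1],[0.3,-1,0,0,0,0,1]]
  ]
}}

```text
time: 3.3
position: [0.4779, 0.2076, 0.3917]
tool_rot: [3.141, -0.002, -0.001]
ft_force: [-0.4, -0.4, -0.6]
grip_width: 0.997
grip_force: 0.0
```

Request:
{"method": "play_rows", "body": {
  "increments": [
    [[0,-0.35,0.2,0,0,0,1],[0,-0.7,0.5,0,0,0,1],[0,-1,0.9,0,0,0,1],[0,-1,0.9,0,0,0,1],[0,-1,0.9,0,0,0,1]]
  ]
}}

```text
time: 3.8
position: [0.4775, 0.3065, 0.3007]
tool_rot: [3.14, 0.001, -0.004]
ft_force: [0.3, -0.4, 1.1]
grip_width: 1.001
grip_force: 0.0
```

```bash
python3 - <<'E'
from h import *
s=ctrl.get_state();im=ctrl.get_image("wrist")
cv2.imwrite("pics/w2.png",im[:,:,::-1]);np.save("w2.npy",np.r_[s["position"],s["tool_rot"]])
print(s["position"],s["tool_rot"],s["joint_positions"].round(2))
E
```

```text
[0.47745918 0.30651747 0.30074436] [ 3.13973545e+00  1.04818692e-03 -4.48222218e-03] [ 0.14  0.24 -0.88  1.62  0.19  1.37 -2.33]
```

View pics/w2.png

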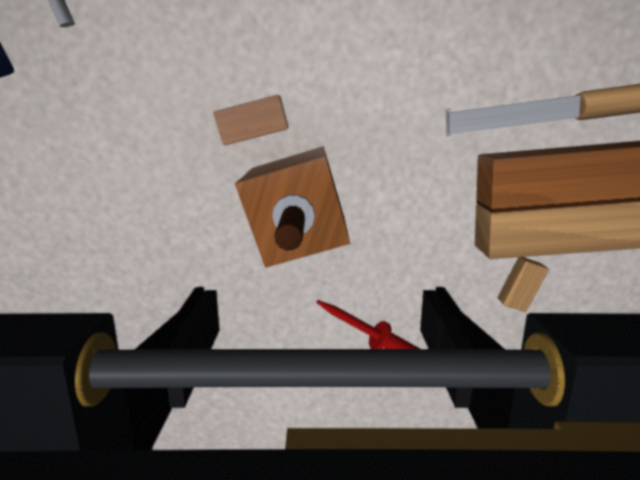

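The close view shows the stand's top at (293,208), the collar at (293,215) and the handle top at (289,234).

```bash
python3 - <<'E'
from h import *
v=np.load("w2.npy");C=cal("wrist",dict(position=v[:3],tool_rot=v[3:]))
print("collar",ray(C,[(293,215)],.09).round(4),"top",ray(C,[(289,235)],.145).round(4))
print("stand corners",ray(C,[(236,184),(325,149),(349,243),(266,266)],.085).round(4).tolist(), ray(C,[(236,184),(325,149),(349,243),(266,266)],.085).mean(0).round(4))
E
```

```text
collar [[0.4829 0.3267 0.09  ]] top [[0.4841 0.3259 0.145 ]]
stand corners [[0.5053, 0.3689, 0.085], [0.5308, 0.3029, 0.085], [0.4592, 0.284, 0.085], [0.4401, 0.3491, 0.085]] [0.4838 0.3262 0.085 ]
```

Request:
{"method": "play_rows", "body": {
  "increments": [
    [[0.06,-0.1,0.2,0,0,0,1],[0.06,-0.2,0.5,0,0,0,1],[0.06,-0.2,0.8,0,0,0,1],[0.06,-0.2,0.8,0,0,0,1]]
  ]
}}

```text
time: 4.25
position: [0.4834, 0.3246, 0.2199]
tool_rot: [3.138, -0.004, -0.005]
ft_force: [-0.0, -0.5, -0.9]
grip_width: 1.0
grip_force: 0.0
```

Request:
{"method": "play_rows", "body": {
  "increments": [
    [[0,0,0.25,0,0,0,1],[0,0,0.52,0,0,0,1],[0,0,0.52,0,0,0,0.3],[0,0,0.52,0,0,0,-1],[0,0,0.52,0,0,0,-1],[0,0,0.52,0,0,0,-1],[0,0,0.52,0,0,0,-1],[0,0,0.52,0,0,0,-1]]
  ],
  "squeeze": 20
}}

```text
time: 5.05
position: [0.4835, 0.328, 0.1708]
tool_rot: [-3.141, -0.001, -0.001]
ft_force: [-0.4, -0.9, -0.8]
grip_width: 0.54
grip_force: 0.0
```

Request:
{"method": "play_rows", "body": {
  "increments": [
    [[0,0,0,0,0,0,-1],[0,0,0,0,0,0,-1],[0,0,0,0,0,0,-1],[0,0,0,0,0,0,-1],[0,0,0,0,0,0,-1],[0,0,0,0,0,0,-1],[0,0,0,0,0,0,-1]]
  ]
}}

```text
time: 5.75
position: [0.4832, 0.3279, 0.1701]
tool_rot: [3.142, 0.001, -0.0]
ft_force: [0.1, -0.8, -0.7]
grip_width: 0.205
grip_force: 20.0
```

Request:
{"method": "play_rows", "body": {
  "increments": [
    [[0,0,-0.2,0,0,0,-1],[0,0,-0.5,0,0,0,-1],[0,0,-0.8,0,0,0,-1],[0,0,-1,0,0,0,-1],[0,0,-1,0,0,0,-1]]
  ]
}}

```text
time: 6.25
position: [0.4843, 0.3292, 0.2734]
tool_rot: [-3.139, -0.001, -0.008]
ft_force: [1.2, 0.9, -0.9]
grip_width: 0.202
grip_force: 20.0
```

Request:
{"method": "play_rows", "body": {
  "increments": [
    [[0,0.25,0,0,0,0,-1],[0,0.5,0,0,0,0,-1],[0,0.75,0,0,0,0,-1],[0,1,0,0,0,0,-1]]
  ]
}}

```text
time: 6.65
position: [0.4827, 0.2266, 0.2688]
tool_rot: [3.141, 0.001, -0.003]
ft_force: [0.4, 0.5, -0.7]
grip_width: 0.202
grip_force: 20.0
```

Request:
{"method": "play_rows", "body": {
  "increments": [
    [[0,0.25,0,0,0,0,-1],[0,0.5,0,0,0,0,-1],[0,0.75,0,0,0,0,-1],[0,1,0,0,0,0,-1]]
  ]
}}

```text
time: 7.05
position: [0.4827, 0.1266, 0.269]
tool_rot: [3.141, 0.001, -0.002]
ft_force: [0.1, 0.6, -0.5]
grip_width: 0.199
grip_force: 20.0
```

Request:
{"method": "play_rows", "body": {
  "increments": [
    [[0,0.25,0,0,0,0,-1],[0,0.5,0.1,0,0,0,-1],[0,0.75,0.2,0,0,0,-1],[0,1,0.3,0,0,0,-1],[0,1,0.4,0,0,0,-1],[0,1,0.4,0,0,0,-1],[0,1,0.4,0,0,0,-1]]
  ]
}}

```text
time: 7.75
position: [0.4831, 0.029, 0.2298]
tool_rot: [-3.141, -0.003, 0.001]
ft_force: [0.5, 1.0, -0.9]
grip_width: 0.203
grip_force: 20.0
```

```bash
python3 - <<'E'
from h import *
s=ctrl.get_state();im=ctrl.get_image("wrist")
cv2.imwrite("pics/w3.png",im[:,:,::-1]);np.save("w3.npy",np.r_[s["position"],s["tool_rot"]])
print(s["position"],s["tool_rot"],s["ft_force"],s["joint_positions"].round(2))
C=cal("wrist",s);p=s["position"]
print(proj(C,[[.4749,.1575,.04],[.4846,.0091,.04],[p[0],p[1],p[2]-.16]]))
E
```

```text
[0.48312691 0.02900908 0.22976843] [-3.14087850e+00 -3.49093332e-03  1.48612921e-03] [ 0.49844201  0.98733294 -0.87755133] [ 0.57  0.04 -0.69  1.91  0.03  1.2  -1.7 ]
[[139.1905952  241.10792818]
 [349.04770981 228.38031689]
 [320.80724366 243.48738796]]
```

View pics/w3.png

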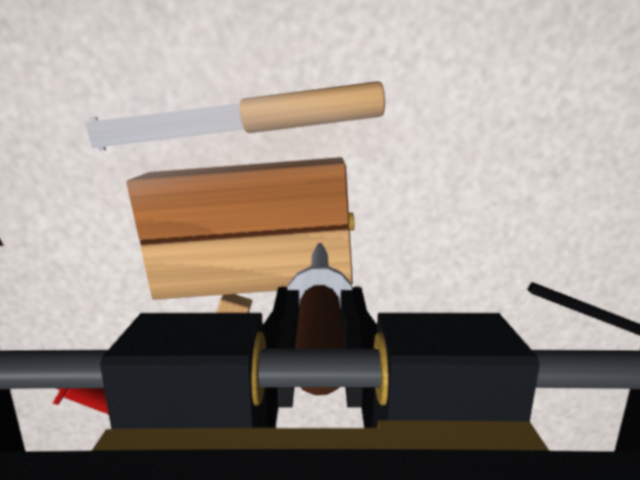

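The stylus tip is at (320,244), and the seam runs from (141,242) to (349,228). Both match the prediction.

Request:
{"method": "play_rows", "body": {
  "increments": [
    [[0.005,0.05,0.08,0,0,0,-1],[0.005,0.05,0.16,0,0,0,-1],[0.005,0.05,0.22,0,0,0,-1],[0.005,0.05,0.26,0,0,0,-1],[0.005,0.05,0.26,0,0,0,-1],[0.005,0.05,0.26,0,0,0,-1]]
  ]
}}

```text
time: 8.4
position: [0.484, 0.023, 0.2042]
tool_rot: [-3.142, -0.001, -0.0]
ft_force: [-0.1, 0.3, 0.2]
grip_width: 0.201
grip_force: 20.0
```

Request:
{"method": "play_rows", "body": {
  "increments": [
    [[0,0,0.01,0,0,0,-1],[0,0,0.02,0,0,0,-1],[0,0,0.03,0,0,0,-1],[0,0,0.03,0,0,0,-1]]
  ]
}}

```text
time: 8.8
position: [0.4839, 0.0229, 0.2012]
tool_rot: [3.141, 0.001, -0.0]
ft_force: [0.1, 0.9, 0.1]
grip_width: 0.2
grip_force: 20.0
```

```bash
python3 - <<'E'
from h import *
s=ctrl.get_state();print(s["position"],s["ft_force"])
E
```

```text
[0.48389071 0.02286028 0.20115206] [0.14286276 0.87830205 0.13923033]
```

Request:
{"method": "play_rows", "body": {
  "increments": [
    [[0,0,0.01,0,0,0,-1],[0,0,0.01,0,0,0,-1]]
  ]
}}

```text
time: 9.0
position: [0.4839, 0.0229, 0.2001]
tool_rot: [3.142, 0.001, -0.0]
ft_force: [-1.0, 0.6, -0.1]
grip_width: 0.2
grip_force: 20.0
```

Request:
{"method": "play_rows", "body": {
  "increments": [
    [[0,0,0.01,0,0,0,-1],[0,0,0.01,0,0,0,-1]]
  ]
}}

```text
time: 9.2
position: [0.4841, 0.0229, 0.1996]
tool_rot: [3.141, 0.001, 0.001]
ft_force: [-0.0, -0.6, 3.1]
grip_width: 0.203
grip_force: 20.0
```

Request:
{"method": "play_rows", "body": {
  "increments": [
    [[0,0,0.003,0,0,0,-1],[-0.002,-0.03,0.003,0,0,0,-1],[-0.004,-0.06,0.003,0,0,0,-1],[-0.006,-0.09,0.003,0,0,0,-1],[-0.008,-0.12,0.003,0,0,0,-1],[-0.01,-0.15,0.003,0,0,0,-1],[-0.012,-0.18,0.003,0,0,0,-1],[-0.014,-0.21,0.003,0,0,0,-1]]
  ],
  "squeeze": 40
}}

```text
time: 10.0
position: [0.483, 0.0435, 0.1994]
tool_rot: [3.14, 0.001, 0.002]
ft_force: [0.3, -3.9, 5.1]
grip_width: 0.198
grip_force: 40.0
```

Request:
{"method": "play_rows", "body": {
  "increments": [
    [[-0.002,-0.03,0,0,0,0,-1],[-0.004,-0.06,0,0,0,0,-1],[-0.006,-0.09,0,0,0,0,-1],[-0.008,-0.12,0,0,0,0,-1],[-0.01,-0.15,0,0,0,0,-1],[-0.012,-0.18,0,0,0,0,-1],[-0.014,-0.21,0,0,0,0,-1],[-0.016,-0.24,0,0,0,0,-1]]
  ]
}}

```text
time: 10.8
position: [0.4813, 0.0674, 0.1994]
tool_rot: [3.14, 0.001, 0.001]
ft_force: [0.5, -2.9, 6.5]
grip_width: 0.197
grip_force: 40.0
```

```bash
python3 - <<'E'
from h import *
s=ctrl.get_state();im=ctrl.get_image("wrist")
C=cal("wrist",s);p=s["position"];print(p,s["ft_force"])
q=proj(C,[[p[0],p[1],p[2]-.16],[.4798,.0833,.04]]);print(q)
u,v=q[0].round().astype(int)
cv2.imwrite("pics/w4.png",cv2.resize(im[v-70:v+80,u-100:u+100,::-1],None,fx=3,fy=3))
E
```

```text
[0.48127524 0.0673739  0.19936637] [ 0.51080937 -2.89846309  6.53304407]
[[320.24366881 243.92643741]
 [295.22213416 246.44934603]]
```

View pics/w4.png

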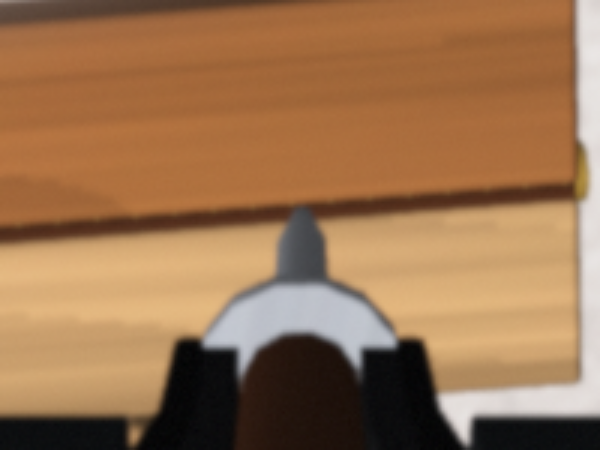

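The crop shows the tip at (301,210), right on the dark seam, so I continue.

Request:
{"method": "play_rows", "body": {
  "increments": [
    [[-0.002,-0.03,0,0,0,0,-1],[-0.004,-0.06,0,0,0,0,-1],[-0.006,-0.09,0,0,0,0,-1],[-0.008,-0.12,0,0,0,0,-1],[-0.01,-0.15,0,0,0,0,-1],[-0.012,-0.18,0,0,0,0,-1],[-0.014,-0.21,0,0,0,0,-1],[-0.016,-0.24,0,0,0,0,-1]]
  ]
}}

```text
time: 11.65
position: [0.4795, 0.0912, 0.1993]
tool_rot: [3.14, 0.001, 0.001]
ft_force: [-0.3, -4.6, 6.2]
grip_width: 0.196
grip_force: 40.0
```

Request:
{"method": "play_rows", "body": {
  "increments": [
    [[-0.002,-0.03,0,0,0,0,-1],[-0.004,-0.06,0,0,0,0,-1],[-0.006,-0.09,0,0,0,0,-1],[-0.008,-0.12,0,0,0,0,-1],[-0.01,-0.15,0,0,0,0,-1],[-0.012,-0.18,0,0,0,0,-1],[-0.014,-0.21,0,0,0,0,-1],[-0.016,-0.24,0,0,0,0,-1]]
  ]
}}

```text
time: 12.45
position: [0.4778, 0.1151, 0.1993]
tool_rot: [3.139, 0.0, 0.0]
ft_force: [-0.3, -3.3, 7.0]
grip_width: 0.197
grip_force: 40.0
```

Request:
{"method": "play_rows", "body": {
  "increments": [
    [[-0.002,-0.03,0,0,0,0,-1],[-0.004,-0.06,0,0,0,0,-1],[-0.006,-0.09,0,0,0,0,-1],[-0.008,-0.12,0,0,0,0,-1],[-0.01,-0.15,0,0,0,0,-1],[-0.012,-0.18,0,0,0,0,-1],[-0.014,-0.21,0,0,0,0,-1],[-0.016,-0.24,0,0,0,0,-1]]
  ]
}}

```text
time: 13.25
position: [0.4762, 0.1384, 0.1992]
tool_rot: [3.138, 0.0, -0.0]
ft_force: [-0.8, -6.8, 6.9]
grip_width: 0.195
grip_force: 40.0
```

Request:
{"method": "play_rows", "body": {
  "increments": [
    [[-0.001,-0.02,0,0,0,0,-1],[-0.003,-0.045,0,0,0,0,-1],[-0.003,-0.045,0,0,0,0,-1],[-0.003,-0.045,-0.05,0,0,0,-1],[-0.003,-0.045,-0.2,0,0,0,-1],[-0.003,-0.045,-0.45,0,0,0,-1],[-0.003,-0.045,-0.75,0,0,0,-1],[-0.003,-0.045,-0.75,0,0,0,-1]]
  ]
}}

```text
time: 14.05
position: [0.4774, 0.1462, 0.2784]
tool_rot: [-3.14, -0.002, -0.011]
ft_force: [0.0, -0.2, -0.7]
grip_width: 0.195
grip_force: 40.0
```

Request:
{"method": "play_rows", "body": {
  "increments": [
    [[0.04,-0.2,0,0,0,0,-1],[0.08,-0.45,0,0,0,0,-1],[0.08,-0.7,0,0,0,0,-1],[0.08,-0.95,0,0,0,0,-1],[0.08,-0.95,0,0,0,0,-1]]
  ]
}}

```text
time: 14.55
position: [0.4819, 0.244, 0.274]
tool_rot: [-3.138, -0.011, 0.002]
ft_force: [-0.6, 0.7, -0.8]
grip_width: 0.2
grip_force: 40.0
```

```bash
python3 - <<'E'
from h import *
s=ctrl.get_state();im=ctrl.get_image("wrist")
C=cal("wrist",s);p=s["position"];print(p,s["tool_rot"],s["ft_force"])
q=proj(C,[[p[0],p[1],p[2]-.16]]);print(q)
cv2.imwrite("pics/w5.png",im[:,:,::-1])
E
```

```text
[0.4819382  0.24400967 0.27397967] [-3.13789803e+00 -1.13783816e-02  2.28413197e-03] [-0.58992768  0.73293183 -0.82443062]
[[321.55370493 243.37122656]]
```

View pics/w5.png

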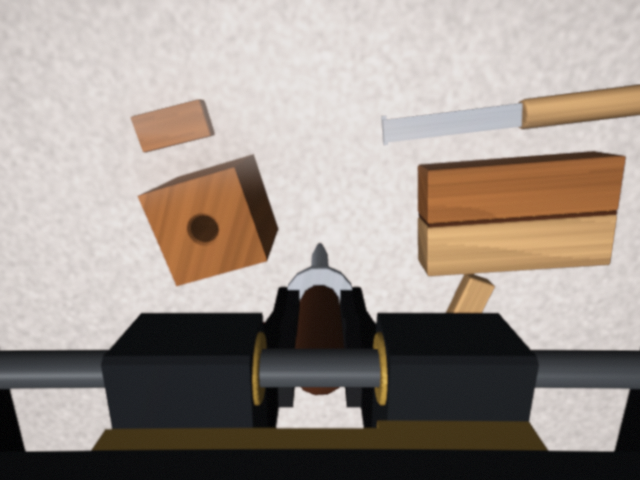

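The hole is at (203,229) and the tip is straight in the grip at (320,244).

```bash
python3 - <<'E'
from h import *
im=cv2.imread("pics/w5.png")
C=cal("wrist",dict(position=np.array([0.4819382,0.24400967,0.27397967]),tool_rot=np.array([-3.13789803e+00,-1.13783816e-02,2.28413197e-03])))
g=im[200:260,170:240].max(2);m=(g<85).astype(np.uint8)
n,l,st,ce=cv2.connectedComponentsWithStats(m)
i=1+np.argmax(st[1:,4]);c=ce[i]+[170,200];print(st[i],c)
print(ray(C,[c],.085).round(4),"tip",ray(C,[(319.5,244)],.114).round(4))
s=ctrl.get_state();print(s["position"],s["tool_rot"])
E
```

```text
[ 20  16  28  26 569] [203.17398946 228.09314587]
[[0.483 0.327 0.085]] tip [[0.4815 0.2453 0.114 ]]
[0.48252038 0.24171594 0.27378896] [-3.14010661e+00 -8.01686260e-03  2.16957080e-03]
```

Request:
{"method": "play_rows", "body": {
  "increments": [
    [[0,-0.2,0,0,0,0,-1],[0.005,-0.45,0,0,0,0,-1],[0.005,-0.7,0,0,0,0,-1],[0.005,-0.85,0,0,0,0,-1],[0.005,-0.85,0,0,0,0,-1],[0.005,-0.85,0,0,0,0,-1],[0.005,-0.85,0,0,0,0,-1]]
  ]
}}

```text
time: 15.3
position: [0.4847, 0.3226, 0.2737]
tool_rot: [3.14, -0.002, 0.0]
ft_force: [-0.0, -0.9, -1.3]
grip_width: 0.197
grip_force: 40.0
```

```bash
python3 - <<'E'
from h import *
s=ctrl.get_state();print(s["position"],s["tool_rot"],s["joint_positions"].round(2))
E
```

```text
[0.48472463 0.32260264 0.27370087] [ 3.14009827e+00 -2.35604916e-03  9.80612749e-06] [ 0.11  0.3  -0.89  1.63  0.24  1.33 -2.38]
```

Request:
{"method": "play_rows", "body": {
  "increments": [
    [[-0.013,-0.042,0,0,0,0,-1],[-0.013,-0.042,0,0,0,0,-1],[-0.013,-0.042,0.2,0,0,0,-1],[-0.013,-0.042,0.35,0,0,0,-1],[-0.013,-0.042,0.35,0,0,0,-1]]
  ]
}}

```text
time: 15.8
position: [0.4819, 0.3273, 0.2364]
tool_rot: [3.139, 0.001, -0.006]
ft_force: [-0.3, -0.1, -0.2]
grip_width: 0.196
grip_force: 40.0
```

Request:
{"method": "play_rows", "body": {
  "increments": [
    [[0,0,0.1,0,0,0,-1],[0,0,0.2,0,0,0,-1],[0,0,0.3,0,0,0,-1],[0,0,0.4,0,0,0,-1],[0,0,0.4,0,0,0,-1]]
  ]
}}

```text
time: 16.3
position: [0.4821, 0.3279, 0.1971]
tool_rot: [3.14, 0.001, -0.004]
ft_force: [-0.2, -0.1, -0.9]
grip_width: 0.201
grip_force: 40.0
```

Request:
{"method": "play_rows", "body": {
  "increments": [
    [[0,0,0.1,0,0,0,-1],[0,0,0.2,0,0,0,-1],[0,0,0.26,0,0,0,-1],[0,0,0.26,0,0,0,-1],[0,0,0.26,0,0,0,-0.3],[0,0,0.26,0,0,0,0],[0,0,0.26,0,0,0,0.2],[0,0,0.26,0,0,0,0.2]]
  ]
}}

```text
time: 17.1
position: [0.483, 0.3287, 0.1733]
tool_rot: [-3.141, -0.001, -0.001]
ft_force: [0.6, -0.8, 0.9]
grip_width: 0.475
grip_force: 0.0
```

Request:
{"method": "play_rows", "body": {
  "increments": [
    [[0,0,0,0,0,0,0.6],[0,0,0,0,0,0,0.6],[0,0,0,0,0,0,0.6],[0,0,0,0,0,0,0.6],[0,0,0,0,0,0,0.6],[0,0,0,0,0,0,0.6]]
  ]
}}

```text
time: 17.7
position: [0.4828, 0.3286, 0.1729]
tool_rot: [3.142, 0.001, -0.0]
ft_force: [-0.0, -0.2, 0.1]
grip_width: 0.791
grip_force: 0.0
```

Request:
{"method": "play_rows", "body": {
  "increments": [
    [[0,0,-0.2,0,0,0,0.6],[0,0,-0.5,0,0,0,1],[0,0,-0.8,0,0,0,1],[0,0,-1,0,0,0,1]]
  ]
}}

```text
time: 18.1
position: [0.4831, 0.3291, 0.2751]
tool_rot: [-3.14, -0.001, -0.003]
ft_force: [0.8, -0.2, -1.1]
grip_width: 0.964
grip_force: 0.0
```

Request:
{"method": "play_rows", "body": {
  "increments": [
    [[0.1,0.3,-0.4,0,0,0,1],[0.2,0.7,-0.8,0,0,0,1],[0.2,1,-0.8,0,0,0,1],[0.2,1,-0.8,0,0,0,1],[0.2,1,-0.8,0,0,0,1]]
  ]
}}

```text
time: 18.6
position: [0.5032, 0.2277, 0.353]
tool_rot: [3.141, -0.003, 0.001]
ft_force: [0.4, 1.1, -1.2]
grip_width: 1.006
grip_force: 0.0
```

```bash
python3 - <<'E'
from h import *
s=ctrl.get_state();im=ctrl.get_image("wrist")
C=cal("wrist",s);print(s["position"],proj(C,[[.483,.327,.09],[.483,.327,.145],[.483,.327,.085]]))
cv2.imwrite("pics/w6.png",im[:,:,::-1])
E
```

```text
[0.50316252 0.22770605 0.35302237] [[208.18960422 229.56841735]
 [189.73413374 249.70711071]
 [209.60979251 228.01764552]]
```

View pics/w6.png

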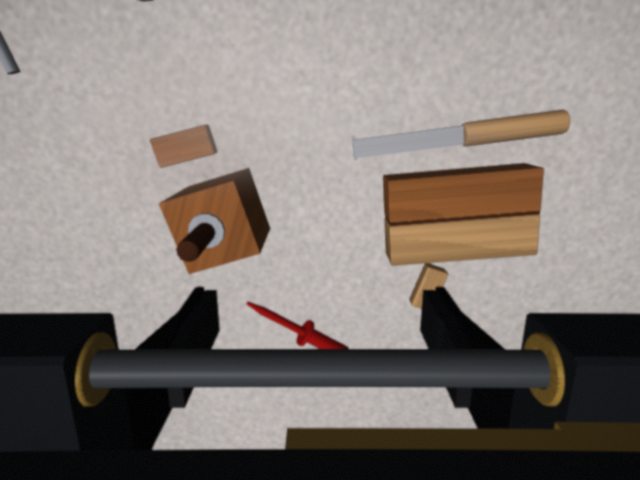

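The stylus hangs in its stand, with the collar at (206,230) and the handle top at (189,249), where an upright one should appear. On to the mirror.

Request:
{"method": "play_rows", "body": {
  "increments": [
    [[0,0.3,0,0,0,0,1],[0,0.65,0,0,0,0,1],[0,1,0,0,0,0,1]]
  ]
}}

```text
time: 18.95
position: [0.5022, 0.1298, 0.3521]
tool_rot: [-3.141, -0.009, 0.002]
ft_force: [0.3, -0.4, -0.2]
grip_width: 1.004
grip_force: 0.0
```

Request:
{"method": "play_rows", "body": {
  "increments": [
    [[0,0.35,0,0,0,0,1],[0,0.7,0,0,0,0,1],[0,1,0,0,0,0,1]]
  ]
}}

```text
time: 19.25
position: [0.5027, 0.0285, 0.3522]
tool_rot: [-3.141, -0.005, 0.002]
ft_force: [0.5, -0.3, 0.8]
grip_width: 0.996
grip_force: 0.0
```

Request:
{"method": "play_rows", "body": {
  "increments": [
    [[0,0.35,0,0,0,0,1],[0,0.7,0,0,0,0,1],[0,1,0,0,0,0,1]]
  ]
}}

```text
time: 19.55
position: [0.5031, -0.0715, 0.3522]
tool_rot: [-3.141, -0.005, 0.002]
ft_force: [0.3, 0.3, 0.6]
grip_width: 1.002
grip_force: 0.0
```

Request:
{"method": "play_rows", "body": {
  "increments": [
    [[0,0.15,0,0,0,-0.08,1],[0,0.3,0,0,0,-0.17,1],[0,0.45,0,0,0,-0.26,1],[0,0.6,0,0,0,-0.35,1],[0,0.7,0,0,0,-0.44,1],[0,0.8,0,0,0,-0.53,1],[0,0.9,0,0,0,-0.62,1],[0,1,0,0,0,-0.7,1]]
  ]
}}

```text
time: 20.35
position: [0.5038, -0.1697, 0.352]
tool_rot: [-2.669, -1.654, 0.001]
ft_force: [-0.5, 0.3, 0.9]
grip_width: 1.003
grip_force: 0.0
```

Request:
{"method": "play_rows", "body": {
  "increments": [
    [[0,0,0,0,0,-0.08,1],[0,0,0,0,0,-0.16,1],[0,0,0,0,0,-0.24,1],[0,0,0,0,0,-0.31,1],[0,0,0,0,0,-0.31,1],[0,0,0,0,0,-0.31,1]]
  ]
}}

```text
time: 20.95
position: [0.5036, -0.1701, 0.3524]
tool_rot: [-2.203, -2.238, 0.0]
ft_force: [-0.7, 0.8, -0.4]
grip_width: 1.0
grip_force: 0.0
```

```bash
python3 - <<'E'
from h import *
s=ctrl.get_state();im=ctrl.get_image("wrist")
C=cal("wrist",s);print(s["position"],s["tool_rot"],s["joint_positions"].round(2),proj(C,[[.525,-.31,.176],[.525,-.31,0],[.66,-.33,.1]]))
cv2.imwrite("pics/w7.png",im[:,:,::-1]);np.save("w7.npy",np.r_[s["position"],s["tool_rot"]])
E
```

```text
[ 0.50356285 -0.17012424  0.35238063] [-2.20279564e+00 -2.23845683e+00  2.47074748e-05] [ 0.82  0.07 -0.57  1.63  0.04  1.45  0.26] [[344.83941747 411.17697854]
 [336.22701619 307.32533791]
 [480.49500062 376.01244983]]
```

View pics/w7.png

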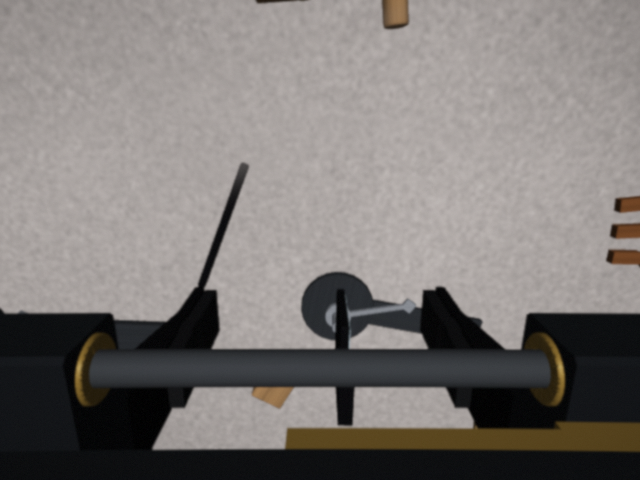

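The wrist view shows the small mirror's foot disc at (337,306), the needle from its hub to its tip at (412,304), and the bar running right to (480,322). The tab and frame stand edge-on at u≈343.

```bash
python3 - <<'E'
from h import *
v=np.load("w7.npy");C=cal("wrist",dict(position=v[:3],tool_rot=v[3:]))
im=cv2.imread("pics/w7.png");g=im.max(2).astype(int);hsv=cv2.cvtColor(im,cv2.COLOR_BGR2HSV)
# foot disc: dark left/upper rim pixels, fit a circle via world points
pts=[]
for r in range(275,312,3):
    row=np.where(g[r,285:400]<90)[0]
    if len(row): pts.append((285+row[0],r))
for c in range(318,338,3):
    col=np.where(g[262:350,c]<90)[0]; pts+= [(c,262+col[0]),(c,262+col[-1])]
P=ray(C,pts,.01)[:,:2]
A=np.c_[2*P,np.ones(len(P))];x=np.linalg.lstsq(A,(P**2).sum(1),rcond=None)[0]
print("axis",x[:2].round(4),"r",np.sqrt(x[2]+x[0]**2+x[1]**2).round(4))
ax=x[:2]
t=ray(C,[(414,304)],.028)[0,:2]-ax;print("needle",np.degrees(np.arctan2(t[1],t[0])),np.hypot(*t))
# bar edges, columns 430-470 hidden partly; use 376-400
b=[]
for c in range(380,420,4):
    d=np.where(g[300:345,c]<85)[0]
    if len(d): b.append((c,300+d[-1],300+d[0]))
print(b)
E=ray(C,[(c,y) for c,y,_ in b],.012)[:,:2];p=np.polyfit(E[:,0],E[:,1],1);print("bar lower edge heading",np.degrees(np.arctan(p[0])))
# tab upper edges
for r in range(296,345,6):
    d=np.where(g[r,325:365]<60)[0];print(r,325+d[0] if len(d) else None,325+d[-1] if len(d) else None,end=" | ")
for r in range(392,426,6):
    d=np.where(g[r,325:365]<60)[0];print(r,325+d[0] if len(d) else None,325+d[-1] if len(d) else None,end=" | ")
E
```

```text
axis [ 0.5344 -0.3112] r 0.0523
needle 15.517000321679188 0.0771950972810119
[(380, np.int64(325), np.int64(301)), (384, np.int64(326), np.int64(302)), (388, np.int64(326), np.int64(303)), (392, np.int64(327), np.int64(303)), (396, np.int64(328), np.int64(311)), (400, np.int64(328), np.int64(310)), (404, np.int64(329), np.int64(311)), (408, np.int64(330), np.int64(313)), (412, np.int64(331), np.int64(311)), (416, np.int64(331), np.int64(308))]
bar lower edge heading -9.934944278267961
296 325 364 | 302 325 364 | 308 325 359 | 314 336 346 | 320 336 364 | 326 325 364 | 332 325 357 | 338 331 347 | 344 336 347 | 392 337 352 | 398 337 352 | 404 337 352 | 410 338 352 | 416 338 351 | 422 338 351 |
```

Request:
{"method": "play_rows", "body": {
  "increments": [
    [[-0.3,0.06,0,0,0,0,1],[-0.6,0.12,0,0,0,0,1],[-1,0.19,0,0,0,0,1],[-1,0.19,0,0,0,0,1]]
  ]
}}

```text
time: 21.4
position: [0.5228, -0.2776, 0.3515]
tool_rot: [2.214, 2.229, -0.004]
ft_force: [-0.3, -1.0, -0.3]
grip_width: 1.002
grip_force: 0.0
```

Request:
{"method": "play_rows", "body": {
  "increments": [
    [[-0.2,0,0.2,0,0,0,1],[-0.39,0,0.5,0,0,0,1],[-0.39,0,0.7,0,0,0,1],[-0.39,0,0.7,0,0,0,1],[-0.39,0,0.7,0,0,0,1],[-0.39,0,0.7,0,0,0,1]]
  ]
}}

```text
time: 22.0
position: [0.5255, -0.3094, 0.2847]
tool_rot: [2.2, 2.239, 0.001]
ft_force: [0.1, -0.3, 0.4]
grip_width: 1.002
grip_force: 0.0
```

```bash
python3 - <<'E'
from h import *
s=ctrl.get_state();im=ctrl.get_image("wrist")
C=cal("wrist",s);print(s["position"],s["tool_rot"],s["joint_positions"].round(2))
q=proj(C,[[.525,-.309,.176],[.525,-.291,.176],[.525,-.327,.176],[.531,-.291,.176],[.519,-.291,.176]]);print(q.round(0).tolist())
cv2.imwrite("pics/w8.png",im[:,:,::-1]);np.save("w8.npy",np.r_[s["position"],s["tool_rot"]])
g=im.max(2).astype(int)
for r in range(200,350,12):
    d=np.where(g[r,225:415]<60)[0];print(r,(225+d[0],225+d[-1],len(d)) if len(d) else None,end=" | ")
E
```

```text
[ 0.5254679  -0.3093778   0.28469289] [2.20049348e+00 2.23881418e+00 1.27940338e-03] [ 0.89  0.27 -0.49  1.56  0.13  1.34  0.41]
[[318.0, 275.0], [319.0, 242.0], [318.0, 306.0], [331.0, 242.0], [307.0, 242.0]]
200 (np.int64(275), np.int64(403), 56) | 212 (np.int64(276), np.int64(414), 117) | 224 (np.int64(283), np.int64(414), 118) | 236 (np.int64(296), np.int64(343), 48) | 248 (np.int64(310), np.int64(330), 21) | 260 (np.int64(309), np.int64(330), 22) | 272 (np.int64(309), np.int64(330), 22) | 284 (np.int64(309), np.int64(329), 21) | 296 (np.int64(309), np.int64(329), 21) | 308 (np.int64(315), np.int64(321), 7) | 320 None | 332 None | 344 None |
```

The tab sits at u 309–330 (predicted 307–331), so it is centred between the fingers.

Request:
{"method": "play_rows", "body": {
  "increments": [
    [[0,0,0.2,0,0,0,1],[0,0,0.5,0,0,0,1],[0,0,0.73,0,0,0,1],[0,0,0.73,0,0,0,0.5],[0,0,0.73,0,0,0,0],[0,0,0.73,0,0,0,-1],[0,0,0.73,0,0,0,-1],[0,0,0.73,0,0,0,-1]]
  ],
  "squeeze": 15
}}

```text
time: 22.85
position: [0.525, -0.3103, 0.2112]
tool_rot: [2.202, 2.238, 0.0]
ft_force: [-0.2, 0.8, -0.1]
grip_width: 0.631
grip_force: 0.0
```

Request:
{"method": "play_rows", "body": {
  "increments": [
    [[0,0,0,0,0,0,-1],[0,0,0,0,0,0,-1],[0,0,0,0,0,0,-1],[0,0,0,0,0,0,-1],[0,0,0,0,0,0,-1],[0,0,0,0,0,0,-1],[0,0,0,0,0,0,-1],[0,0,0,0,0,0,-1]]
  ]
}}

```text
time: 23.65
position: [0.5255, -0.3099, 0.21]
tool_rot: [2.201, 2.239, 0.002]
ft_force: [5.6, -0.9, -3.2]
grip_width: 0.137
grip_force: 15.0
```

Request:
{"method": "play_rows", "body": {
  "increments": [
    [[0,0,0,0,0,0,-1],[0,0,0,0,0,0,-1],[0,0,0,0,0,0,-1],[0,0,0,0,0,0,-1]]
  ]
}}

```text
time: 24.05
position: [0.5256, -0.3099, 0.2099]
tool_rot: [2.201, 2.239, 0.002]
ft_force: [6.0, -2.0, -3.6]
grip_width: 0.136
grip_force: 15.0
```

```bash
python3 - <<'E'
from h import *
s=ctrl.get_state();y=Rn.from_rotvec(s["tool_rot"]).as_matrix()[:,1]
print(s["time"],s["position"],s["ft_force"],s["torque"],"w",s["grip_width"]*87,s["grip_force"],"heading y",np.degrees(np.arctan2(y[1],y[0])))
E
```

```text
24.05 [ 0.52556628 -0.30988227  0.20994244] [ 6.00400842 -1.95367456 -3.56494699] [-0.18729232 -1.11700079  0.00244102] w 11.859026806424984 15.00722379918443 heading y 0.9690493711210658
```

Request:
{"method": "play_rows", "body": {
  "increments": [
    [[0,0,0,0,0,-0.03,-1],[0,0,0,0,0,-0.06,-1],[0,0,0,0,0,-0.09,-1],[0,0,0,0,0,-0.12,-1],[0,0,0,0,0,-0.15,-1],[0,0,0,0,0,-0.18,-1],[0,0,0,0,0,-0.21,-1],[0,0,0,0,0,-0.24,-1]]
  ]
}}

```text
time: 24.85
position: [0.5267, -0.3096, 0.21]
tool_rot: [1.738, 2.612, 0.004]
ft_force: [9.3, -0.2, -5.9]
grip_width: 0.137
grip_force: 15.0
```

Request:
{"method": "play_rows", "body": {
  "increments": [
    [[0,0,0,0,0,-0.03,-1],[0,0,0,0,0,-0.06,-1],[0,0,0,0,0,-0.09,-1],[0,0,0,0,0,-0.12,-1],[0,0,0,0,0,-0.15,-1],[0,0,0,0,0,-0.18,-1],[0,0,0,0,0,-0.21,-1],[0,0,0,0,0,-0.24,-1]]
  ]
}}

```text
time: 25.65
position: [0.5277, -0.3089, 0.21]
tool_rot: [1.216, 2.89, 0.005]
ft_force: [11.0, -0.3, -6.9]
grip_width: 0.138
grip_force: 15.0
```

Request:
{"method": "play_rows", "body": {
  "increments": [
    [[0,0,0,0,0,0,-1],[0,0,0,0,0,0,-1],[0,0,0,0,0,0,-1]]
  ]
}}

```text
time: 25.95
position: [0.5277, -0.3089, 0.21]
tool_rot: [1.219, 2.888, 0.005]
ft_force: [11.2, 0.8, -6.4]
grip_width: 0.137
grip_force: 15.0
```

```bash
python3 - <<'E'
from h import *
s=ctrl.get_state();y=Rn.from_rotvec(s["tool_rot"]).as_matrix()[:,1]
print(s["time"],s["position"],s["ft_force"],s["torque"],"w",s["grip_width"]*87,s["grip_force"],"heading y",np.degrees(np.arctan2(y[1],y[0])))
a=np.array([.526,-.31,.028])
im={n:ctrl.get_image(n) for n in("wrist","top","side")}
for n in im:
    C=cal(n,s); f=lambda h,r:a+[r*np.cos(h),r*np.sin(h),0]
    print(n,"axis,tip@97",proj(C,[a,f(np.radians(97.4),.084),f(np.radians(107),.084),f(np.radians(87),.084)]).round(0).tolist())
    cv2.imwrite(f"pics/end_{n}.png",im[n][:,:,::-1])
E
```

```text
25.95 [ 0.52772157 -0.30888232  0.209969  ] [11.21174699  0.8209932  -6.3750067 ] [-0.09542699 -2.44875009 -0.101427  ] w 11.92511100308518 15.031690243631601 heading y 44.2487568413662
wrist axis,tip@97 [[315.0, 233.0], [393.0, 132.0], [375.0, 120.0], [410.0, 148.0]]
top axis,tip@97 [[418.0, 220.0], [391.0, 224.0], [392.0, 229.0], [390.0, 219.0]]
side axis,tip@97 [[365.0, 223.0], [349.0, 235.0], [353.0, 237.0], [345.0, 233.0]]
```

```bash
python3 - <<'E'
from h import *
s=ctrl.get_state();C=cal("wrist",s);g=cv2.imread("pics/end_wrist.png").max(2)
for r in(.03,.036,.06,.075):
    h=np.arange(61,126,4);X=[[.5265+r*np.cos(np.radians(t)),-.31+r*np.sin(np.radians(t)),.028] for t in h]
    print(r,[(int(t),int(g[int(round(v)),int(round(u))])) for t,(u,v) in zip(h,proj(C,X))])
E
```

```text
0.03 [(61, 65), (65, 65), (69, 61), (73, 66), (77, 66), (81, 64), (85, 64), (89, 64), (93, 150), (97, 187), (101, 186), (105, 78), (109, 64), (113, 86), (117, 74), (121, 15), (125, 15)]
0.036 [(61, 65), (65, 65), (69, 62), (73, 64), (77, 65), (81, 64), (85, 63), (89, 64), (93, 94), (97, 185), (101, 180), (105, 63), (109, 65), (113, 67), (117, 65), (121, 80), (125, 19)]
0.06 [(61, 214), (65, 214), (69, 222), (73, 207), (77, 214), (81, 216), (85, 218), (89, 219), (93, 210), (97, 184), (101, 161), (105, 208), (109, 201), (113, 214), (117, 209), (121, 205), (125, 209)]
0.075 [(61, 216), (65, 217), (69, 221), (73, 222), (77, 212), (81, 214), (85, 215), (89, 212), (93, 217), (97, 189), (101, 184), (105, 208), (109, 210), (113, 204), (117, 213), (121, 214), (125, 214)]
```

The needle measures about 98.7° and the pin lies at about 97.4°, so the line passes roughly 7 mm from the pin, within the 25 mm allowed. Handing in.

```bash
python3 -c "
from bench import ctrl
print(ctrl.close_job())"
```

```text
the job is handed in; nothing more can be done
None
```

The job is handed in, but no verdict came back: I traced the whole seam from the pin end, hung the stylus back in its stand and let it go, and the gripper still holds the mirror with its needle about 7 mm off the pin by my measurement (limit 25 mm); the red look-alike, not one of the listed things, fell over early in the run, though I don't think the arm touched it.

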